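# Start the lugged bolt in the microscope stand's boss

## Robot

A 7-joint arm with a two-finger parallel gripper is mounted at the origin on the work surface. World frame = base frame: x ahead of the robot, y to its left, z up, the work surface at z = 0. Lengths are in m, angles in degrees, forces in N, time in s.
With the tool pointing down it reaches from about 0.425 to 0.875 m from the base axis. Payload 4.7 kg.
Tool frame: the origin (TCP) lies midway between the tips of the shut fingers; the grasp point (between the pads) lies 19 mm behind it; z points along the fingers, y is the line along which they close (so a half turn about z gives the same grasp; the last joint's range is limited). The gripper opens to 87 mm and grips with 3 to 60 N. Pads are 19 mm wide; open, the fingers measure 117 mm over their backs; the gripper's body (75 mm by 190 mm) begins 51 mm behind the grasp point.
Start: joints at [-64.509, 18.392, -4.016, 83.108, 1.295, 78.541, -3.26], TCP at [0.271, 0.591, 0.186] pointing down, gripper open.
Joint ranges: [-163.93, 163.93], [-17.29, 119.83], [-79.2, 71.16], [3.27, 140.29], [-89.18, 269.18], [5.43, 117.66], [-154.24, 154.24]. Speed limits (degrees/s): [147.25, 147.25, 180, 180, 180, 180, 180].

## Interface

Orientations are given as [roll, pitch, yaw] about the fixed x, y, z axes, in that order (R = Rz(yaw) Ry(pitch) Rx(roll)).
In Python, from cell import env gives the robot as it stands.
- The arm moves only by the tool step_arm, never from a script. Its argument "moves" is a list of rows, each an object with "dp": the shift along the tool's x, y, z in mm, a list of three; "dr": the turn, a rotation vector about the tool's x, y, z in rad, a list of three; "fingers": the closure, from 0 (fully open) to 1 (shut). In form: [{"dp": [dx, dy, dz], "dr": [ax, ay, az], "fingers": fingers}, ...]. A call has exactly 5 rows; each row shifts and turns the commanded pose from where the row before left it, along the tool's axes as they then stand; what a row does not reach is not made up. A row lasts 1/8 s, in which the tool goes at most 62.5 mm and 10.7 degrees, less where a joint would pass 70% of its speed; a pose out of reach is approached as far as the arm can. A call with a gripper value outside its range is refused whole. The fingers move at their own pace and stop on an object; "squeeze" is the grip in N (left out, the last holds). Time passes only in rows, so rows that do not move let the fingers close, or fill a call up. It gives the time, the measured TCP pose, the force, the opening and the grip force at its end, in the units of the state.
- env.get_obs(): the state, without advancing time (a new reading comes with each control period).
- env.read_camera(name): name is "side" or "top"; returns the picture (384x512x3 uint8, red, green, blue); there is no depth.
- env.camera_model(name): a dict with "fx", "fy", "cx", "cy" (pixels), "k1" (the pictures are not rectified: a ray, as slopes to the right and down, at radius r is drawn at 1 + k1 r^2 times it, then the intrinsics apply), "R" (3x3) and "t" (3): a world point X has camera coordinates R X + t. Camera axes: x right, y down, z forward; pixel columns grow to the right and rows downward; lengths in m; the calibration is good to about 2 mm. A picture is of the moment at which its call begins. camera_model takes no time and is no camera call.
- env.sign_off(): hands the job in; it is judged then, once.
The state is a dict: "time_s": time; "qpos": joint angles; "joint_velocities": joint speeds; "effort": joint torques, N m; "tool_pos": TCP position; "tool_rot": TCP orientation; "force": force on the tool from outside, world axes, zero at the start; "wrist_torque": the same for the moment, N m; "grip_width": finger opening in m; "grasp_force": force on a finger pad.
Only numpy, scipy, OpenCV 4.12 (cv2) and the standard library are available. Lean on these libraries where they do the work, as an engineer would, in place of code of your own. Each camera call takes 0.05 s, during which the arm holds its last target. There are 200 camera calls.

## Task

Lift the tall bolt with the two side lugs out of the steel parts tray and set it upright in the mouth of the boss on the stand base with its lugs resting on the rim (not straight over the notches), turn it backward (counter-clockwise from above) until you feel it drop into the thread, then turn it forward (clockwise) one full turn. Finish while still gripping the started bolt by its head, upright and still: do not let go at the end and do not screw it home. Leave the other parts and lab things where they are.

Things in the scene. Friction and masses are not known exactly. Their poses are not given: they have to be found in the camera images.
- bolt: Steel bolt, 77 mm tall, about 0.22 kg, standing upright in the tray; origin at the centre of its underside, z up along its axis. Plain round shank 26 mm across (foot chamfered to 21 mm over its lowest 4 mm), then from 52 to 77 mm a ribbed round head 32 mm across, to be gripped anywhere around. A dark line over the head's top runs along x, like the two lugs.
- bolt_lugs (a point): Point on the bolt's axis level with the underside of its lugs, 12 mm above the foot; axes as the bolt's. Two round lugs 3.6 mm thick stick out of the shank along +x and -x, to 18.8 mm from the axis.
- bolt_head (a point): Point on the bolt's axis at the middle height of its head, 64.5 mm above the foot. Its axes are the bolt's.
- stand: Grey stand base: a fixed plate 170 x 150 x 12 mm with an upright round aluminium boss 56 mm across, its mouth 60 mm above the table. Origin on the table on the boss axis; the plate reaches from x = -105 to 65 mm and y = -75 to 75 mm.
- boss_mouth (a point): Centre of the boss mouth, level with its flat rim, axes as the stand's. The hole is 28.4 mm across between the thread flanks, 41 mm behind them, 44 mm deep. Two notches, each 34 degrees wide, centred on +x and -x, cut the flat rim on which the lugs rest. A lug turned counter-clockwise along the rim (at most 137 degrees) falls 7.5 mm into a notch and is stopped there.
- thread (a point): Point on the boss axis 7.5 mm below the rim, where the lugs' underside is after the drop; axes as the stand's. Right-hand quick thread, two starts: turned clockwise from here, the lugs pass under the rim and sink 16 mm per turn, with about 1.5 mm of up-and-down play, for about 1.3 turns. Let go of, the bolt stays where it is.
- stop (a point): Top of a stop, 18 mm from the boss axis: an upright web 2.7 mm thick on the counter-clockwise side of each notch (21.5 degrees from the notch's middle), rising 3 mm above the rim. A lug turned clockwise along the rim runs against it. Lugs set down on the stops sit 3 mm high and, turned counter-clockwise, first fall those 3 mm to the rim: not yet the thread.
- tray: Open steel tray 170 x 230 mm, walls 35 mm high and 4 mm thick, floor 4 mm; fixed. Origin at the centre of its underside. It holds the bolt, the thumbscrew and the collar, side by side along its y axis about 70 mm apart, in any order.
- thumbscrew: Short lugless steel thumbscrew standing in the tray, 40 mm tall, head 24 mm across. Leave alone. Origin at its underside.
- collar: Dark steel ring lying flat in the tray, 36 mm across, 14 mm tall. Leave alone. Origin at its underside.
- pencil: Pencil 150 mm long, 8 mm thick, lying between the tray and the stand. Leave alone. Origin at its underside.
- dish: Glass dish 50 mm across, 18 mm tall, near the robot. Leave alone. Origin at its underside.
- jar: Amber jar 52 mm across, 70 mm tall. Leave alone. Origin at its underside.
- slidebox: White slide box 60 x 100 x 30 mm. Leave alone. Origin at its underside.
- spanner: Steel spanner lying on the table. Leave alone. Origin at its underside.

How it is judged (in metres and radians):
On the way, in this order (a step that is already met when the one before it is completed fails the run):
1. the bolt is lifted clear of the tray in the gripper (height (world z) of bolt above 0.03 m and contact force between bolt and tray below 0.1 N and contact force between the fingers and bolt above 1 N), for 0.2 s.
2. the bolt stands upright in the boss mouth with its lugs on the rim, not yet dropped (z of bolt_lugs in the frame of boss_mouth between -0.0025 and 0.005 m and contact force between bolt and stand above 0.3 N and horizontal distance between bolt_lugs and boss_mouth below 0.004 m and angle between bolt's own z axis and vertical below 0.1 rad), for 0.15 s.
3. the bolt has dropped into the thread (z of bolt_lugs in the frame of boss_mouth between -0.0115 and -0.005 m and horizontal distance between bolt_lugs and boss_mouth below 0.004 m and angle between bolt's own z axis and vertical below 0.1 rad), for 0.1 s.
At the end, for the whole second after the job is handed in: The bolt is engaged in the boss one turn past the drop (lugs 23.5 mm below the rim; 19.2 to 28.5 mm passes, about 0.75 to 1.3 turns), within 4 mm of the boss axis and 0.1 rad of upright, at rest, and gripped by the fingers with more than 3 N (z of bolt_lugs in the frame of boss_mouth between -0.0285 and -0.0192 m and horizontal distance between bolt_lugs and boss_mouth below 0.004 m and angle between bolt's own z axis and vertical below 0.1 rad and contact force between the fingers and bolt above 3 N and linear speed of bolt below 0.01 m/s and angular speed of bolt below 0.15 rad/s); the arm keeps its last pose, push and grip.
It fails at once if another thing is moved more than 30 mm (distance of any of thumbscrew, collar, pencil, dish, jar, slidebox, spanner from where it was at the start of the episode above 0.03 m).
It also fails if it takes over 72 s, if anything falls off the work surface, if the arm or the gripper's body presses on something with over 40 N, if the wrist force passes 120 N, or if a joint passes its speed limit or range.

## Working session

There is one attempt and no reset: what is moved stays moved. The work goes in short steps, Python scripts to look and compute and a tool call to move; the robot and the scene stay as the last step left them, time stands still between calls to the robot, and variables do not carry over. Pictures are saved under pics/ and viewed, at most 10 in all, crops included, and the job is handed in when it is done.

Besides the shell and the picture viewer there is one more tool, called after "Request:" as name(argument=value, ...) on one line, values as JSON. step_arm: Moves the arm, as the interface text tells. Its arguments: {"type":"object","properties":{"moves":{"type":"array","items":{"type":"object","properties":{"dp":{"type":"array","items":{"type":"number"}},"dr":{"type":"array","items":{"type":"number"}},"fingers":{"type":"number"}}}},"squeeze":{"type":"number"}},"required":["moves"]}

```bash
mkdir -p pics; ls; python3 - <<'E'
from cell import env
import cv2,numpy as np
for n in("side","top"):
    im=env.read_camera(n); cv2.imwrite(f"pics/{n}0.png",im[:,:,::-1])
    m=env.camera_model(n); print(n,m)
print(env.get_obs())
E
```

```text
pics
side {'fx': 380.0091807513366, 'fy': 380.0091807513366, 'cx': 259.00482165118916, 'cy': 197.39331811545642, 'k1': -0.05742764824686997, 'R': array([[-0.95273225, -0.30372491,  0.00724126],
       [-0.178879  ,  0.54152816, -0.82143141],
       [ 0.24556783, -0.7838995 , -0.57026135]]), 't': array([0.55024486, 0.18428631, 0.63314333])}
top {'fx': 409.9306089468893, 'fy': 409.9306089468893, 'cx': 251.60868121661287, 'cy': 188.97496065168613, 'k1': 0.008637352843496022, 'R': array([[-0.01637987, -0.9997561 , -0.01481376],
       [-0.99535719,  0.01770962, -0.09460672],
       [ 0.09484599,  0.01319534, -0.9954045 ]]), 't': array([-0.0034511 ,  0.60993508,  0.85519492])}
{'time_s': 0.1, 'qpos': array([-64.50880723,  18.43628741,  -4.01581176,  83.16651773,
         1.29691899,  78.54009024,  -3.26015937]), 'joint_velocities': array([ 0.16332044, -0.06483101, -0.10048008, -0.1727642 , -0.01116474,
       -0.08909625,  0.00681057]), 'effort': array([ 3.73858938e-04, -4.92570162e+01, -4.05295528e-01, -3.13400745e+01,
       -6.40694308e-02,  3.95039900e-02,  7.63331764e-05]), 'tool_pos': array([0.27127254, 0.59009171, 0.18526648]), 'tool_rot': array([-1.79902441e+02,  7.11277204e-03,  1.55318867e+02]), 'force': array([-0.05450489,  0.82594828,  0.95650383]), 'wrist_torque': array([ 0.00866493, -0.00218377, -0.00478888]), 'grasp_force': 0.0, 'grip_width': 0.08707852961400116}
```

View pics/side0.png

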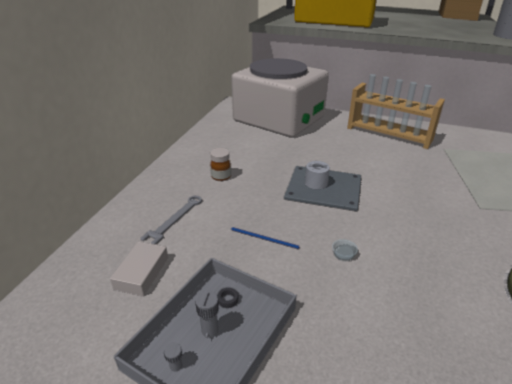

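View pics/top0.png

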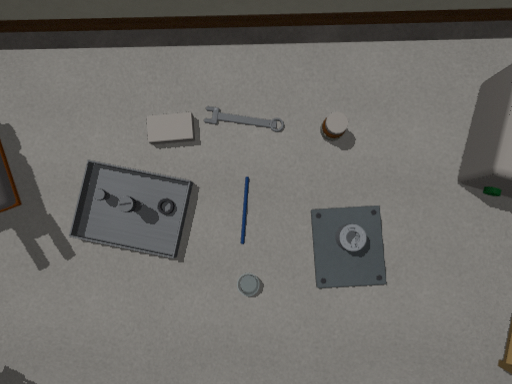

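The side view shows the bolt's head top near (207,300) and the boss at (318,168). In the top view they are at (127,205) and (352,238). I'll zoom in on both.

```bash
cat > h.py <<'E'
import numpy as np,cv2
from cell import env
def K(m): return np.array([[m['fx'],0,m['cx']],[0,m['fy'],m['cy']],[0,0,1]])
def proj(n,X):
    m=env.camera_model(n)
    return cv2.projectPoints(np.atleast_2d(np.float64(X)),cv2.Rodrigues(m['R'])[0],m['t'],K(m),np.array([m['k1'],0,0,0,0]))[0][:,0]
def ray(n,px):
    m=env.camera_model(n)
    p=cv2.undistortPointsIter(np.float64(px).reshape(-1,1,2),K(m),np.array([m['k1'],0,0,0,0]),None,None,(3,50,1e-10))[:,0]
    d=np.c_[p,np.ones(len(p))]@m['R']
    return -m['R'].T@m['t'],d
def onz(n,px,z):
    c,d=ray(n,px); return c+d*((z-c[2])/d[:,2])[:,None]
def tri(ps,pt):
    A=[];b=[]
    for n,p in(("side",ps),("top",pt)):
        c,d=ray(n,[p]); d=d[0]/np.linalg.norm(d[0]); P=np.eye(3)-np.outer(d,d); A.append(P);b.append(P@c)
    A=np.vstack(A);b=np.hstack(b); x=np.linalg.lstsq(A,b,rcond=None)[0]; return x,np.linalg.norm(A@x-b)
def crop(im,x,y,w,h,s): return cv2.resize(im[y:y+h,x:x+w],None,fx=s,fy=s,interpolation=cv2.INTER_CUBIC)
E
python3 - <<'E'
import cv2,numpy as np
from h import *
S=cv2.imread("pics/side0.png");T=cv2.imread("pics/top0.png")
a=np.vstack([np.hstack([crop(S,180,275,66,50,6),crop(S,285,145,66,50,6)]),np.hstack([crop(T,95,180,66,50,6),crop(T,320,213,66,50,6)])])
cv2.imwrite("pics/m0.png",np.clip(a*1.3,0,255).astype(np.uint8))
print(tri((207,300),(127,204)),tri((318,168),(352,237)))
E
```

```text
(array([0.5794346 , 0.24027367, 0.07700322]), np.float64(0.0007221237009344696)) (array([ 0.50289226, -0.21978545,  0.05466735]), np.float64(0.0018764510279855912))
```

View pics/m0.png

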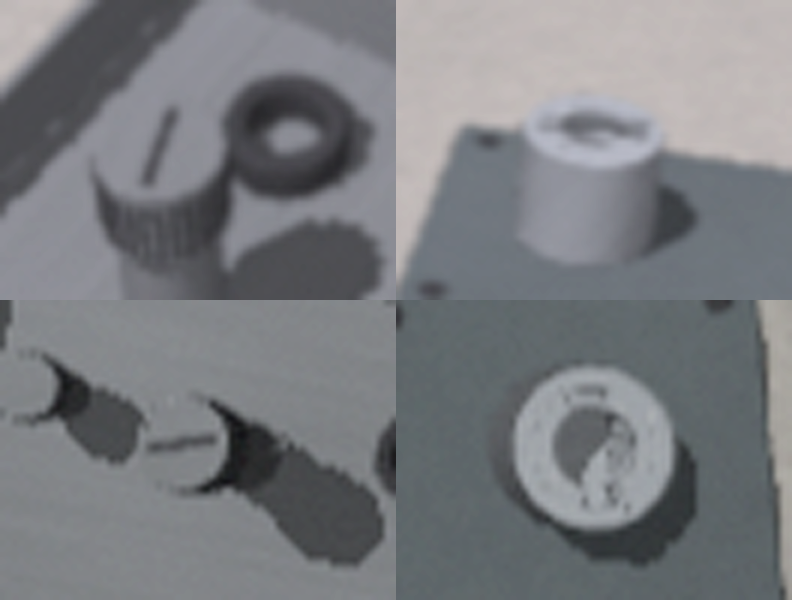

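The head-top line's ends are at side (208.4,292.6)/(204.2,305.4) and top (119.3,204.6)/(130.4,202.6). The boss rim centre is at side (317.6,166.4) and top (352.4,237.3), with notches roughly along the image vertical in the top view. I'll measure these more precisely.

```bash
cat > meas.py <<'E'
from h import *
S=cv2.imread("pics/side0.png");T=cv2.imread("pics/top0.png")
def blobs(im,x,y,w,h,fn):
    m=fn(cv2.cvtColor(im,cv2.COLOR_BGR2HSV)).astype(np.uint8)
    z=np.zeros_like(m); z[y:y+h,x:x+w]=m[y:y+h,x:x+w]
    return max(cv2.findContours(z,cv2.RETR_EXTERNAL,cv2.CHAIN_APPROX_NONE)[0],key=cv2.contourArea)
def yaw(a,b): d=b-a; return np.degrees(np.arctan2(d[1],d[0]))
print("line yaw side",yaw(*onz("side",[(204.2,305.4),(208.4,292.6)],.081)),"top",yaw(*onz("top",[(119.25,204.6),(130.4,202.6)],.081)))
print("bolt top",onz("side",[(206.25,299.1)],.081),onz("top",[(124.9,203.4)],.081),tri((206.25,299.1),(124.9,203.4)))
# boss rim bright
for n,im,bx in(("top",T,(335,222,36,33)),("side",S,(303,155,30,22))):
    x,y,w,h=bx; g=im[y:y+h,x:x+w].max(2); th,_=cv2.threshold(g,0,255,cv2.THRESH_OTSU); 
    c=blobs(im,*bx,lambda q:q[...,2]>th); e=cv2.fitEllipse(cv2.convexHull(c)); print(n,th,e,onz(n,[e[0]],.06))
print("boss",tri((317.6,166.4),(352.4,237.25)),onz("side",[(317.6,166.4)],.06),onz("top",[(352.4,237.25)],.06))
# plate
c=blobs(T,300,195,95,100,lambda q:(q[...,2]<115))
p=cv2.approxPolyDP(cv2.convexHull(c),6,True)[:,0].astype(float); print(p)
P=onz("top",p,.012);print(P.round(4), P.mean(0))
r=cv2.minAreaRect(onz("top",cv2.convexHull(c)[:,0].astype(float),.012)[:,:2].astype(np.float32)); print(r)
r=blobs(S,280,160,90,50,lambda q:(q[...,2]<115)); H=onz("side",cv2.convexHull(r)[:,0].astype(float),.012)[:,:2]; print(cv2.minAreaRect(H.astype(np.float32)))
E
python3 meas.py
```

```text
line yaw side -80.6356572911625 top -80.79548453864442
bolt top [[0.57997866 0.24220114 0.081     ]] [[0.57998962 0.24310546 0.081     ]] (array([0.57980314, 0.2428049 , 0.08176738]), np.float64(0.0002032938503361233))
top 98.0 ((352.417236328125, 237.0314483642578), (26.210359573364258, 27.012372970581055), 162.04425048828125) [[ 0.50425974 -0.21919012  0.06      ]]
side 125.0 ((318.3469543457031, 161.06947326660156), (22.7357234954834, 34.418949127197266), 95.77629089355469) [[ 0.50562174 -0.24398441  0.06      ]]
boss (array([ 0.50333062, -0.21942013,  0.05912428]), np.float64(0.0006630252686934597)) [[ 0.50267851 -0.21802163  0.06      ]] [[ 0.50381581 -0.21913716  0.06      ]]
[[379. 205.]
 [387. 284.]
 [316. 287.]
 [311. 209.]]
[[ 0.5714 -0.2905  0.012 ]
 [ 0.4022 -0.2997  0.012 ]
 [ 0.398  -0.1482  0.012 ]
 [ 0.5652 -0.1426  0.012 ]] [ 0.48420224 -0.22023455  0.012     ]
((0.48359984159469604, -0.22015857696533203), (0.17416150867938995, 0.15396378934383392), 2.6131160259246826)
((0.4813121557235718, -0.21257302165031433), (0.1705852597951889, 0.16327562928199768), 2.4033219814300537)
```

Request:
step_arm(moves=[{"dp":[0,0,0],"dr":[0,0,0.1],"fingers":0},{"dp":[0,0,0],"dr":[0,0,0.1],"fingers":0},{"dp":[0,0,0],"dr":[0,0,0],"fingers":0},{"dp":[0,0,0],"dr":[0,0,0],"fingers":0},{"dp":[0,0,0],"dr":[0,0,0],"fingers":0}])

```text
time_s: 0.72
tool_pos: [0.2714, 0.5905, 0.1861]
tool_rot: [-180.0, 0.0, 143.9]
force: [0.8, -0.8, 0.2]
grip_width: 0.0872
grasp_force: 0.0
```

```bash
python3 -c "
from cell import env
o=env.get_obs();print(o['qpos'],o['tool_pos'],o['tool_rot'])"
```

```text
[-65.66091913  18.34708778  -2.54523557  83.16489284   0.81828516
  78.51620347 -14.3276535 ] [0.27143508 0.59054581 0.18614173] [-1.79990392e+02  3.42497038e-03  1.43912343e+02]
```

Both views agree:
- Bolt axis at (0.580, 0.2426), with its top at 81 mm and its lugs at 99° (mod 180).
- Boss axis at (0.5035, -0.2192), with stand yaw about 2.5°.

I'll first turn the tool to yaw 77°, so the fingers close across the tray.

Request:
step_arm(moves=[{"dp":[0,0,0],"dr":[0,0,0.146],"fingers":0},{"dp":[0,0,0],"dr":[0,0,0.146],"fingers":0},{"dp":[0,0,0],"dr":[0,0,0.146],"fingers":0},{"dp":[0,0,0],"dr":[0,0,0.146],"fingers":0},{"dp":[0,0,0],"dr":[0,0,0.146],"fingers":0}])

```text
time_s: 1.35
tool_pos: [0.2715, 0.5906, 0.1863]
tool_rot: [180.0, -0.0, 101.8]
force: [0.3, 0.3, 0.2]
grip_width: 0.0866
grasp_force: 0.0
```

Request:
step_arm(moves=[{"dp":[0,0,0],"dr":[0,0,0.146],"fingers":0},{"dp":[0,0,0],"dr":[0,0,0.146],"fingers":0},{"dp":[0,0,0],"dr":[0,0,0.146],"fingers":0},{"dp":[0,0,0],"dr":[0,0,0],"fingers":0},{"dp":[0,0,0],"dr":[0,0,0],"fingers":0}])

```text
time_s: 1.98
tool_pos: [0.2714, 0.5906, 0.1863]
tool_rot: [-180.0, -0.0, 77.1]
force: [0.7, 1.1, 0.4]
grip_width: 0.0873
grasp_force: 0.0
```

```bash
cat >> h.py <<'E'
def delta(target):
    o=env.get_obs(); R=__import__('scipy.spatial.transform',fromlist=['R']).Rotation.from_euler('xyz',o['tool_rot'],degrees=True)
    print('t',o['time_s'],'pos',o['tool_pos'].round(4),'rot',o['tool_rot'].round(2),'q7',o['qpos'][6].round(1),'F',o['force'].round(1),'M',o['wrist_torque'].round(2),'w',round(o['grip_width'],4),'g',round(o['grasp_force'],1))
    print('tool-frame mm',(R.inv().apply(np.array(target)-o['tool_pos'])*1000).round(2))
E
python3 -c "
from h import *
delta([.58,.2426,.15])"
```

```text
t 1.975 pos [0.2714 0.5906 0.1863] rot [-180.     -0.     77.09] q7 -79.2 F [0.7 1.1 0.4] M [-0.13  0.04  0.04] w 0.0873 g 0.0
tool-frame mm [-270.33  378.54   36.24]
```

Request:
step_arm(moves=[{"dp":[-27,37.9,3.6],"dr":[0,0,0],"fingers":0},{"dp":[-27,37.9,3.6],"dr":[0,0,0],"fingers":0},{"dp":[-27,37.9,3.6],"dr":[0,0,0],"fingers":0},{"dp":[-27,37.9,3.6],"dr":[0,0,0],"fingers":0},{"dp":[-27,37.9,3.6],"dr":[0,0,0],"fingers":0}])

```text
time_s: 2.6
tool_pos: [0.4265, 0.4151, 0.1684]
tool_rot: [180.0, -0.0, 77.1]
force: [1.0, 0.4, -0.2]
grip_width: 0.0869
grasp_force: 0.0
```

Request:
step_arm(moves=[{"dp":[-27,37.9,3.6],"dr":[0,0,0],"fingers":0},{"dp":[-27,37.9,3.6],"dr":[0,0,0],"fingers":0},{"dp":[-27,37.9,3.6],"dr":[0,0,0],"fingers":0},{"dp":[-27,37.9,3.6],"dr":[0,0,0],"fingers":0},{"dp":[-27,37.9,3.6],"dr":[0,0,0],"fingers":0}])

```text
time_s: 3.22
tool_pos: [0.5806, 0.2409, 0.1504]
tool_rot: [180.0, -0.0, 77.1]
force: [-0.4, -0.0, -0.3]
grip_width: 0.087
grasp_force: 0.0
```

Request:
step_arm(moves=[{"dp":[0,0,0],"dr":[0,0,0],"fingers":0},{"dp":[0,0,0],"dr":[0,0,0],"fingers":0},{"dp":[0,0,0],"dr":[0,0,0],"fingers":0},{"dp":[0,0,0],"dr":[0,0,0],"fingers":0},{"dp":[0,0,0],"dr":[0,0,0],"fingers":0}])

```text
time_s: 3.85
tool_pos: [0.5793, 0.2428, 0.1504]
tool_rot: [180.0, -0.0, 77.0]
force: [0.6, 0.4, -0.8]
grip_width: 0.0873
grasp_force: 0.0
```

```bash
python3 -c "
from h import *
delta([.58,.2426,.051])"
```

```text
t 3.85 pos [0.5793 0.2428 0.1504] rot [ 1.800e+02 -2.000e-02  7.702e+01] q7 -33.3 F [ 0.6  0.4 -0.8] M [-0.05  0.11 -0.01] w 0.0873 g 0.0
tool-frame mm [-4.000e-02  7.500e-01  9.942e+01]
```

Request:
step_arm(moves=[{"dp":[0,0.7,25],"dr":[0,0,0],"fingers":0},{"dp":[0,0,25],"dr":[0,0,0],"fingers":0},{"dp":[0,0,25],"dr":[0,0,0],"fingers":0},{"dp":[0,0,24],"dr":[0,0,0],"fingers":0},{"dp":[0,0,0],"dr":[0,0,0],"fingers":0}], squeeze=30)

```text
time_s: 4.47
tool_pos: [0.5785, 0.2414, 0.0493]
tool_rot: [-179.8, 0.2, 77.0]
force: [-0.2, -0.3, 0.5]
grip_width: 0.0871
grasp_force: 0.0
```

Request:
step_arm(moves=[{"dp":[0,0,0],"dr":[0,0,0],"fingers":0.4},{"dp":[0,0,0],"dr":[0,0,0],"fingers":1},{"dp":[0,0,0],"dr":[0,0,0],"fingers":1},{"dp":[0,0,0],"dr":[0,0,0],"fingers":1},{"dp":[0,0,0],"dr":[0,0,0],"fingers":1}], squeeze=30)

```text
time_s: 5.1
tool_pos: [0.5804, 0.2418, 0.0515]
tool_rot: [180.0, -0.0, 76.9]
force: [1.0, -0.2, -0.7]
grip_width: 0.045
grasp_force: 0.0
```

```bash
python3 -c "
from h import *
delta([.58,.2426,.051])"
```

```text
t 5.1 pos [0.5804 0.2418 0.0515] rot [ 1.7999e+02 -1.0000e-02  7.6940e+01] q7 -31.9 F [ 1.  -0.2 -0.7] M [-0.05  0.12  0.01] w 0.045 g 0.0
tool-frame mm [ 0.67 -0.57  0.47]
```

Request:
step_arm(moves=[{"dp":[0,0,0],"dr":[0,0,0],"fingers":1},{"dp":[0,0,0],"dr":[0,0,0],"fingers":1},{"dp":[0,0,0],"dr":[0,0,0],"fingers":1},{"dp":[0,0,0],"dr":[0,0,0],"fingers":1},{"dp":[0,0,0],"dr":[0,0,0],"fingers":1}])

```text
time_s: 5.72
tool_pos: [0.5803, 0.2418, 0.0513]
tool_rot: [180.0, -0.0, 76.9]
force: [0.6, -0.3, 0.5]
grip_width: 0.0015
grasp_force: 0.0
```

```bash
python3 -c "
from h import *
delta([.58,.2426,.051])"
```

```text
t 5.725 pos [0.5803 0.2418 0.0513] rot [ 1.800e+02 -1.000e-02  7.694e+01] q7 -31.9 F [ 0.6 -0.3  0.5] M [-0.03  0.09 -0.04] w 0.0015 g 0.0
tool-frame mm [ 0.69 -0.51  0.29]
```

The fingers shut on nothing, so I'll look.

```bash
python3 - <<'E'
from h import *
S=env.read_camera("side")[:,:,::-1];T=env.read_camera("top")[:,:,::-1]
cv2.imwrite("pics/S1.png",S);cv2.imwrite("pics/T1.png",T)
cv2.imwrite("pics/m1.png",np.hstack([crop(S,110,210,190,174,2.1),crop(T,60,130,190,174,2.1)]))
print(proj("side",[[.5803,.2418,.0513]]),proj("top",[[.5803,.2418,.0513]]))
E
```

```text
[[207.67716377 312.18310618]] [[130.08133844 204.08310292]]
```

View pics/m1.png

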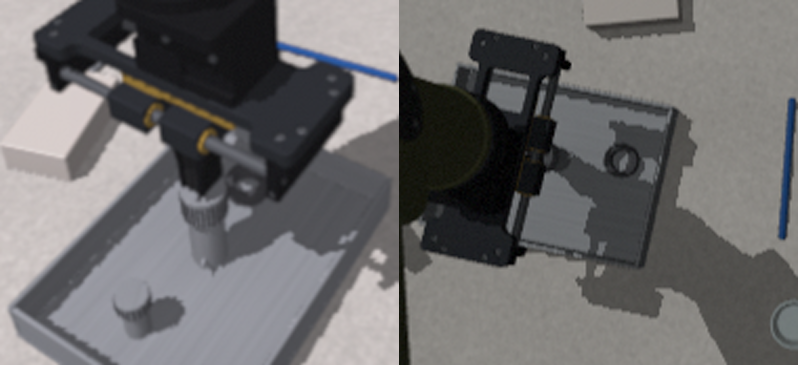

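The shut fingers stand behind the bolt's head (about (205,303) in the side view), and the bolt is still upright with its head top near (206,303). I'll check where the bolt and the fingers really are.

```bash
python3 - <<'E'
from h import *
S=cv2.imread("pics/S1.png");S0=cv2.imread("pics/side0.png")
print("foot,lugs,headbase,top",proj("side",[[.58,.2426,z] for z in(.004,.016,.056,.081)]).round(1).tolist())
print("rod xy z=.14",onz("top",[(125.6,205.6)],.14), "tcp proj z",proj("side",[[.5803,.2418,z] for z in(.05,.08,.11)]).round(1).tolist())
cv2.imwrite("pics/m2.png",np.hstack([np.clip(crop(i,176,265,66,80,6).astype(float)*1.4,0,255) for i in(S0,S)]))
E
```

```text
foot,lugs,headbase,top [[209.9, 332.2], [209.3, 327.4], [207.4, 310.6], [206.1, 299.3]]
rod xy z=.14 [[0.57196295 0.22258374 0.14      ]] tcp proj z [[207.7, 312.7], [206.2, 299.3], [204.6, 284.9]][ WARN:0@0.729] global loadsave.cpp:1063 imwrite_ Unsupported depth image for selected encoder is fallbacked to CV_8U.
```

View pics/m2.png

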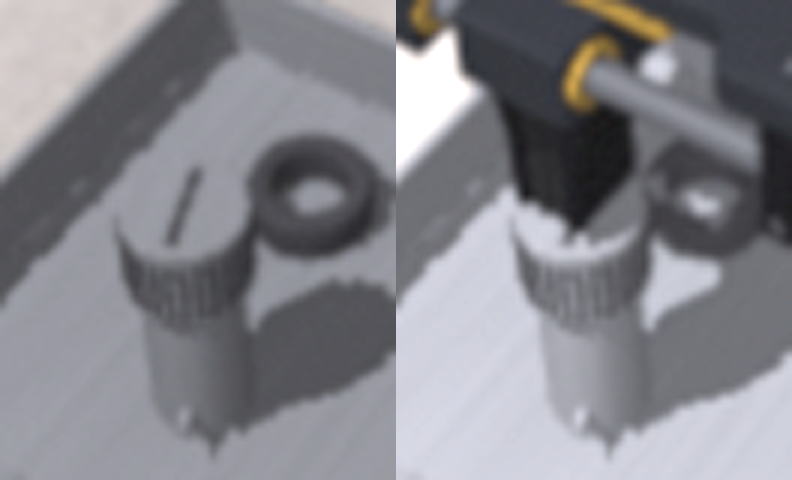

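The bolt hasn't moved. The shut fingers hide the middle of the head's top at about (204.6,303), so they are above the head and not around it. I'll triangulate the gripper's orange rings to check the real tool height.

```bash
python3 - <<'E'
from h import *
a=tri((208.3,276.4),(122,220.3));b=tri((182.6,264.5),(130.5,187))
print(a,b,(a[0]+b[0])/2)
for n in("side","top"):
    m=env.camera_model(n);print(n,-m['R'].T@m['t'])
S=cv2.imread("pics/S1.png")
T=cv2.imread("pics/T1.png")
for n,i in(("s",S),("t",T)):
    h=cv2.cvtColor(i,cv2.COLOR_BGR2HSV);m=((h[...,0]>12)&(h[...,0]<32)&(h[...,1]>110)&(h[...,2]>50)).astype(np.uint8)
    k,l,s,c=cv2.connectedComponentsWithStats(m); print(n,[(c[j].round(1).tolist(),int(s[j,4])) for j in range(1,k) if s[j,4]>3 and 60<c[j][0]<300])
delta([.58,.2426,.051])
E
```

```text
(array([0.55858165, 0.23831045, 0.12902236]), np.float64(0.020982283818910683)) (array([0.61525688, 0.22283368, 0.11952382]), np.float64(0.009189134010987598)) [0.58691927 0.23057207 0.12427309]
side [0.40172134 0.56364759 0.50845127]
top [ 0.52593493 -0.02553657  0.9089177 ]
s [([227.0, 164.3], 23), ([193.8, 258.1], 199), ([181.6, 263.9], 37), ([207.0, 276.1], 45)]
t []
t 5.825 pos [0.5803 0.2418 0.0513] rot [-1.800e+02 -1.000e-02  7.694e+01] q7 -31.9 F [ 0.3 -0.2  1.2] M [-0.09  0.09 -0.02] w 0.0007 g 0.0
tool-frame mm [ 0.69 -0.47  0.29]
```

The reported pose says the tips are at 51 mm, but the picture puts them just over the 81 mm head top. So the real height is about 30 mm above what is reported. I'll open, go 15 mm lower (safe under either reading), and look again.

Request:
step_arm(moves=[{"dp":[0,0,0],"dr":[0,0,0],"fingers":0},{"dp":[0,0,0],"dr":[0,0,0],"fingers":0},{"dp":[0,0,0],"dr":[0,0,0],"fingers":0},{"dp":[0,0,0],"dr":[0,0,0],"fingers":0},{"dp":[0,0,0],"dr":[0,0,0],"fingers":0}])

```text
time_s: 6.45
tool_pos: [0.5803, 0.2418, 0.0513]
tool_rot: [180.0, -0.0, 76.9]
force: [0.0, 0.3, 0.6]
grip_width: 0.0428
grasp_force: 0.0
```

Request:
step_arm(moves=[{"dp":[0,0,0],"dr":[0,0,0],"fingers":0},{"dp":[0,0,5],"dr":[0,0,0],"fingers":0},{"dp":[0,0,5],"dr":[0,0,0],"fingers":0},{"dp":[0,0,5],"dr":[0,0,0],"fingers":0},{"dp":[0,0,0],"dr":[0,0,0],"fingers":0}])

```text
time_s: 7.08
tool_pos: [0.5798, 0.2416, 0.0355]
tool_rot: [-179.9, 0.0, 76.9]
force: [-0.3, -0.9, 0.1]
grip_width: 0.0854
grasp_force: 0.0
```

```bash
python3 - <<'E'
from h import *
S=env.read_camera("side")[:,:,::-1];T=env.read_camera("top")[:,:,::-1]
cv2.imwrite("pics/S2.png",S);cv2.imwrite("pics/T2.png",T)
cv2.imwrite("pics/m3.png",np.clip(np.hstack([crop(S,140,230,130,150,3),crop(T,60,130,130,150,3)])*1.3,0,255).astype(np.uint8))
delta([.58,.2426,.051])
E
```

```text
t 7.175 pos [0.5803 0.2417 0.0362] rot [-180.      0.     76.93] q7 -31.6 F [ 0.7  0.4 -0.8] M [-0.11  0.09  0.05] w 0.0862 g 0.0
tool-frame mm [  0.75  -0.52 -14.8 ]
```

View pics/m3.png

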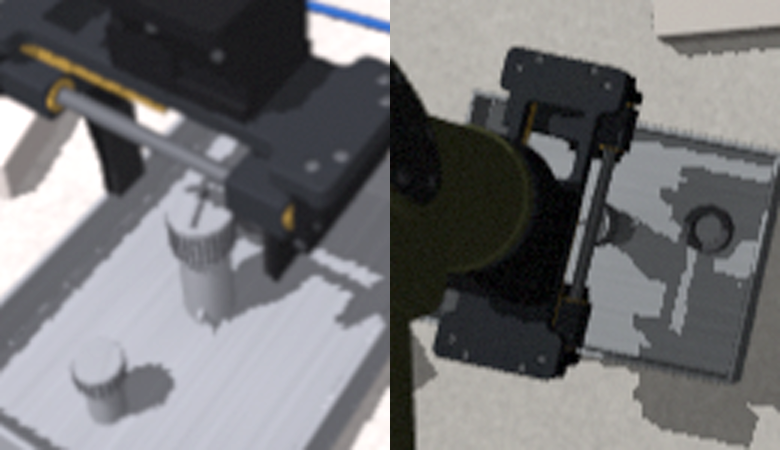

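Open, the finger tips' lower ends are at about (180.5,295.7) and (229.7,323.7) in the side view. I'll compare those with projections for different tip heights.

```bash
python3 - <<'E'
from h import *
c=np.array([.5803,.2417]);a=np.radians(76.93);xt=np.array([np.cos(a),np.sin(a)]);yt=np.array([np.sin(a),-np.cos(a)])
for z in(.036,.051,.066,.081):
  print(z,[proj("side",[[*(c+s*.051*yt+u*xt),z]]).round(1)[0].tolist() for u in(-.0095,.0095) for s in(1,-1)])
# solve: tip pts as A=(x,y,z)+.051yt, B=...-.051yt ; 3 unknowns
from scipy.optimize import least_squares
f=lambda p:np.hstack([proj("side",[p+np.r_[s*p0*yt,0]])[0]-q for s,q in((1,(180.5,295.7)),(-1,(229.7,323.7)))])
for p0 in(.045,.051,.057):
  r=least_squares(f,[.58,.24,.05]);print(p0,r.x,r.fun)
E
```

```text
0.036 [[186.0, 300.5], [240.5, 329.0], [178.1, 308.7], [233.2, 338.7]]
0.051 [[185.0, 294.1], [240.2, 322.6], [176.9, 302.3], [232.9, 332.3]]
0.066 [[183.9, 287.5], [240.0, 316.0], [175.7, 295.7], [232.5, 325.6]]
0.081 [[182.8, 280.7], [239.7, 309.2], [174.5, 288.9], [232.1, 318.8]]
0.045 [0.58125589 0.24924276 0.06628029] [-0.46153305  0.87255918  0.42614944 -0.81693555]
0.051 [0.60519383 0.20732212 0.00732416] [-0.46153311  0.87255916  0.42614948 -0.81693553]
0.057 [ 0.62913177  0.16540148 -0.05163197] [-0.46153318  0.87255918  0.42614949 -0.81693546]
```

With the tip line matching the reported x and y, the tips are at about 66 mm true against 36 mm reported. That gives a consistent +30 mm offset in height. I'll go 15 mm lower (51 mm true) and grip.

Request:
step_arm(moves=[{"dp":[0,0,5],"dr":[0,0,0],"fingers":0},{"dp":[0,0,5],"dr":[0,0,0],"fingers":0},{"dp":[0,0,5],"dr":[0,0,0],"fingers":0},{"dp":[0,0,0],"dr":[0,0,0],"fingers":0.3},{"dp":[0,0,0],"dr":[0,0,0],"fingers":1}])

```text
time_s: 7.8
tool_pos: [0.5804, 0.2418, 0.0213]
tool_rot: [180.0, -0.0, 76.9]
force: [-0.7, -0.2, -0.4]
grip_width: 0.0743
grasp_force: 0.0
```

Request:
step_arm(moves=[{"dp":[0,0,0],"dr":[0,0,0],"fingers":1},{"dp":[0,0,0],"dr":[0,0,0],"fingers":1},{"dp":[0,0,0],"dr":[0,0,0],"fingers":1},{"dp":[0,0,0],"dr":[0,0,0],"fingers":1},{"dp":[0,0,0],"dr":[0,0,0],"fingers":1}])

```text
time_s: 8.43
tool_pos: [0.5803, 0.2419, 0.0214]
tool_rot: [180.0, -0.0, 76.9]
force: [-0.5, -0.2, 1.0]
grip_width: 0.0311
grasp_force: 30.0
```

```bash
python3 -c "
from h import *
delta([.58,.2426,.051])"
```

```text
t 8.425 pos [0.5803 0.2419 0.0214] rot [ 1.800e+02 -1.000e-02  7.694e+01] q7 -31.4 F [-0.5 -0.2  1. ] M [-0.12  0.09 -0.01] w 0.0311 g 30.0
tool-frame mm [  0.65  -0.49 -29.65]
```

Gripped: 31 mm opening at 30 N. Lift, then turn 33° counter-clockwise.

Request:
step_arm(moves=[{"dp":[0,0,-15],"dr":[0,0,0],"fingers":1},{"dp":[0,0,-24],"dr":[0,0,0],"fingers":1},{"dp":[0,0,-24],"dr":[0,0,0],"fingers":1},{"dp":[0,0,-24],"dr":[0,0,0],"fingers":1},{"dp":[0,0,-23],"dr":[0,0,0],"fingers":1}])

```text
time_s: 9.05
tool_pos: [0.5804, 0.2417, 0.1329]
tool_rot: [180.0, -0.0, 76.9]
force: [-0.0, -0.2, -2.0]
grip_width: 0.0312
grasp_force: 30.0
```

Request:
step_arm(moves=[{"dp":[0,0,0],"dr":[0,0,-0.145],"fingers":1},{"dp":[0,0,0],"dr":[0,0,-0.145],"fingers":1},{"dp":[0,0,0],"dr":[0,0,-0.145],"fingers":1},{"dp":[0,0,0],"dr":[0,0,-0.142],"fingers":1},{"dp":[0,0,0],"dr":[0,0,0],"fingers":1}])

```text
time_s: 9.68
tool_pos: [0.5803, 0.2417, 0.1319]
tool_rot: [180.0, -0.0, 109.9]
force: [1.0, 0.7, -2.3]
grip_width: 0.031
grasp_force: 30.0
```

```bash
python3 -c "
from h import *
delta([.5037,-.2198,.131])"
```

```text
t 9.675 pos [0.5803 0.2417 0.1319] rot [ 1.7998e+02 -1.0000e-02  1.0990e+02] q7 -1.2 F [ 1.   0.7 -2.3] M [-0.02 -0.04 -0.03] w 0.031 g 30.0
tool-frame mm [-407.83 -229.11    0.72]
```

Request:
step_arm(moves=[{"dp":[-40.8,-22.9,0],"dr":[0,0,0],"fingers":1},{"dp":[-40.8,-22.9,0],"dr":[0,0,0],"fingers":1},{"dp":[-40.8,-22.9,0],"dr":[0,0,0],"fingers":1},{"dp":[-40.8,-22.9,0],"dr":[0,0,0],"fingers":1},{"dp":[-40.8,-22.9,0],"dr":[0,0,0],"fingers":1}])

```text
time_s: 10.3
tool_pos: [0.5422, 0.0094, 0.1318]
tool_rot: [179.9, -0.0, 109.8]
force: [-0.1, -0.2, -1.6]
grip_width: 0.0314
grasp_force: 30.0
```

Request:
step_arm(moves=[{"dp":[-40.8,-22.9,0],"dr":[0,0,0],"fingers":1},{"dp":[-40.8,-22.9,0],"dr":[0,0,0],"fingers":1},{"dp":[-40.8,-22.9,0],"dr":[0,0,0],"fingers":1},{"dp":[-40.8,-22.9,0],"dr":[0,0,0],"fingers":1},{"dp":[-40.8,-22.9,0],"dr":[0,0,0],"fingers":1}])

```text
time_s: 10.92
tool_pos: [0.5044, -0.2213, 0.1319]
tool_rot: [179.9, 0.0, 109.8]
force: [-0.1, 0.6, -0.9]
grip_width: 0.0314
grasp_force: 30.0
```

Request:
step_arm(moves=[{"dp":[0,0,0],"dr":[0,0,0],"fingers":1},{"dp":[0,0,0],"dr":[0,0,0],"fingers":1},{"dp":[0,0,0],"dr":[0,0,0],"fingers":1},{"dp":[0,0,0],"dr":[0,0,0],"fingers":1},{"dp":[0,0,0],"dr":[0,0,0],"fingers":1}])

```text
time_s: 11.55
tool_pos: [0.5049, -0.2192, 0.1312]
tool_rot: [180.0, -0.0, 110.1]
force: [0.8, -0.3, -1.8]
grip_width: 0.0313
grasp_force: 30.0
```

```bash
python3 - <<'E'
from h import *
S=env.read_camera("side")[:,:,::-1];T=env.read_camera("top")[:,:,::-1]
cv2.imwrite("pics/S3.png",S);cv2.imwrite("pics/T3.png",T)
cv2.imwrite("pics/m4.png",np.clip(np.hstack([crop(S,255,100,130,130,3),crop(T,290,180,130,130,3)])*1.3,0,255).astype(np.uint8))
delta([.5037,-.2198,.131])
z=env.get_obs()['tool_pos'][2]-.0174
print("expected bolt foot, headbase",proj("side",[[.5035,-.2192,z],[.5035,-.2192,z+.052]]).round(1).tolist(),proj("top",[[.5035,-.2192,z]]).round(1).tolist(), 'mouth',proj("side",[[.5035,-.2192,.06]]))
E
```

```text
t 11.65 pos [ 0.5047 -0.2196  0.1312] rot [ 1.8000e+02 -1.0000e-02  1.1003e+02] q7 45.5 F [ 0.3  0.3 -2.3] M [-0.07 -0.01 -0.06] w 0.0313 g 30.0
tool-frame mm [ 0.12 -1.06  0.23]
expected bolt foot, headbase [[319.5, 145.6], [321.8, 124.4]] [[358.9, 238.1]] mouth [[317.34638014 166.1058876 ]]
```

View pics/m4.png

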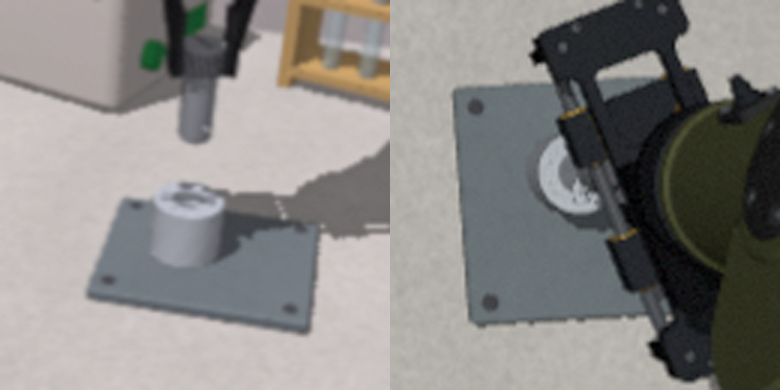

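The bolt hangs over the boss with its foot at side (319.7,145.3), where (319.5,145.6) was expected. Grip and pose are good, so I'll lower it.

Request:
step_arm(moves=[{"dp":[0,-1,12],"dr":[0,0,0],"fingers":1},{"dp":[0,0,15],"dr":[0,0,0],"fingers":1},{"dp":[0,0,15],"dr":[0,0,0],"fingers":1},{"dp":[0,0,7],"dr":[0,0,0],"fingers":1},{"dp":[0,0,0],"dr":[0,0,0],"fingers":1}])

```text
time_s: 12.28
tool_pos: [0.5032, -0.2201, 0.0814]
tool_rot: [-179.9, -0.0, 110.0]
force: [-0.6, 0.0, -1.9]
grip_width: 0.0312
grasp_force: 30.0
```

Request:
step_arm(moves=[{"dp":[0,0,2],"dr":[0,0,0],"fingers":1},{"dp":[0,0,2],"dr":[0,0,0],"fingers":1},{"dp":[0,0,2],"dr":[0,0,0],"fingers":1},{"dp":[0,0,0],"dr":[0,0,0],"fingers":1},{"dp":[0,0,0],"dr":[0,0,0],"fingers":1}])

```text
time_s: 12.9
tool_pos: [0.5038, -0.2203, 0.0763]
tool_rot: [180.0, 0.0, 110.0]
force: [-1.0, 0.1, -1.7]
grip_width: 0.0313
grasp_force: 30.0
```

```bash
python3 - <<'E'
from h import *
delta([.5037,-.2198,.0654])
E
```

```text
t 12.9 pos [ 0.5038 -0.2203  0.0763] rot [179.99   0.   110.  ] q7 47.3 F [-1.   0.1 -1.7] M [-0.06  0.02  0.02] w 0.0313 g 30.0
tool-frame mm [ 0.46  0.08 10.94]
```

Request:
step_arm(moves=[{"dp":[0.4,0,1.5],"dr":[0,0,0],"fingers":1},{"dp":[0,0,1.5],"dr":[0,0,0],"fingers":1},{"dp":[0,0,1.5],"dr":[0,0,0],"fingers":1},{"dp":[0,0,1.5],"dr":[0,0,0],"fingers":1},{"dp":[0,0,0],"dr":[0,0,0],"fingers":1}])

```text
time_s: 13.52
tool_pos: [0.5036, -0.2199, 0.0701]
tool_rot: [-180.0, 0.0, 110.0]
force: [0.8, -1.0, -2.7]
grip_width: 0.0314
grasp_force: 30.0
```

Foot 7 mm inside the mouth with no contact force. Now the last few millimetres onto the rim.

Request:
step_arm(moves=[{"dp":[0,0,1.5],"dr":[0,0,0],"fingers":1},{"dp":[0,0,1.5],"dr":[0,0,0],"fingers":1},{"dp":[0,0,1],"dr":[0,0,0],"fingers":1},{"dp":[0,0,0],"dr":[0,0,0],"fingers":1},{"dp":[0,0,0],"dr":[0,0,0],"fingers":1}])

```text
time_s: 14.15
tool_pos: [0.5035, -0.2199, 0.0662]
tool_rot: [-180.0, -0.0, 110.0]
force: [-0.2, -0.4, -2.6]
grip_width: 0.0311
grasp_force: 30.0
```

Request:
step_arm(moves=[{"dp":[0,0,1],"dr":[0,0,0],"fingers":1},{"dp":[0,0,0],"dr":[0,0,0],"fingers":1},{"dp":[0,0,0],"dr":[0,0,0],"fingers":1},{"dp":[0,0,0],"dr":[0,0,0],"fingers":1},{"dp":[0,0,0],"dr":[0,0,0],"fingers":1}])

```text
time_s: 14.78
tool_pos: [0.5037, -0.2199, 0.0653]
tool_rot: [180.0, 0.0, 110.0]
force: [0.2, 0.5, -1.3]
grip_width: 0.0312
grasp_force: 30.0
```

Request:
step_arm(moves=[{"dp":[0,0,1],"dr":[0,0,0],"fingers":1},{"dp":[0,0,0],"dr":[0,0,0],"fingers":1},{"dp":[0,0,0],"dr":[0,0,0],"fingers":1},{"dp":[0,0,0],"dr":[0,0,0],"fingers":1},{"dp":[0,0,0],"dr":[0,0,0],"fingers":1}])

```text
time_s: 15.4
tool_pos: [0.5038, -0.2201, 0.0649]
tool_rot: [180.0, 0.0, 110.0]
force: [-2.2, 0.2, 5.7]
grip_width: 0.031
grasp_force: 30.0
```

Contact on the rim at the expected height, pressing about 8 N. Now turn backward.

Request:
step_arm(moves=[{"dp":[0,0,0],"dr":[0,0,-0.1],"fingers":1},{"dp":[0,0,0],"dr":[0,0,-0.1],"fingers":1},{"dp":[0,0,0],"dr":[0,0,-0.1],"fingers":1},{"dp":[0,0,0],"dr":[0,0,-0.1],"fingers":1},{"dp":[0,0,0],"dr":[0,0,-0.1],"fingers":1}])

```text
time_s: 16.02
tool_pos: [0.5047, -0.22, 0.0649]
tool_rot: [179.9, 0.1, 138.8]
force: [0.2, -0.6, 3.8]
grip_width: 0.0314
grasp_force: 30.0
```

```bash
python3 - <<'E'
from h import *
delta([.5037,-.2198,.0654])
E
```

```text
t 16.025 pos [ 0.5047 -0.22    0.0649] rot [1.7992e+02 1.1000e-01 1.3882e+02] q7 75.7 F [ 0.2 -0.6  3.8] M [ 0.04 -0.09 -0.1 ] w 0.0314 g 30.0
tool-frame mm [ 0.87 -0.51 -0.45]
```

Request:
step_arm(moves=[{"dp":[0,0,0],"dr":[0,0,-0.07],"fingers":1},{"dp":[0,0,0],"dr":[0,0,-0.07],"fingers":1},{"dp":[0,0,0],"dr":[0,0,-0.07],"fingers":1},{"dp":[0,0,0.3],"dr":[0,0,-0.05],"fingers":1},{"dp":[0,0,0.3],"dr":[0,0,-0.05],"fingers":1}])

```text
time_s: 16.65
tool_pos: [0.5036, -0.22, 0.0632]
tool_rot: [-180.0, 0.0, 156.5]
force: [0.8, -0.8, -1.8]
grip_width: 0.0312
grasp_force: 30.0
```

The contact force vanished, so the lugs are over the notches. Follow them down.

Request:
step_arm(moves=[{"dp":[0,0,1.5],"dr":[0,0,-0.02],"fingers":1},{"dp":[0,0,1.5],"dr":[0,0,-0.02],"fingers":1},{"dp":[0,0,1.5],"dr":[0,0,0],"fingers":1},{"dp":[0,0,1],"dr":[0,0,0],"fingers":1},{"dp":[0,0,0],"dr":[0,0,0],"fingers":1}])

```text
time_s: 17.27
tool_pos: [0.5035, -0.2198, 0.058]
tool_rot: [180.0, -0.0, 158.7]
force: [0.4, -0.9, -2.7]
grip_width: 0.0313
grasp_force: 30.0
```

Request:
step_arm(moves=[{"dp":[0,0,0.7],"dr":[0,0,0],"fingers":1},{"dp":[0,0,0],"dr":[0,0,0],"fingers":1},{"dp":[0,0,0],"dr":[0,0,0],"fingers":1},{"dp":[0,0,0],"dr":[0,0,0],"fingers":1},{"dp":[0,0,0],"dr":[0,0,0],"fingers":1}])

```text
time_s: 17.9
tool_pos: [0.5036, -0.2199, 0.0576]
tool_rot: [180.0, 0.0, 158.7]
force: [-0.6, 0.4, 0.8]
grip_width: 0.0312
grasp_force: 30.0
```

```bash
python3 - <<'E'
from h import *
delta([.5037,-.2198,.0574])
E
```

```text
t 17.9 pos [ 0.5036 -0.2199  0.0576] rot [1.7999e+02 1.0000e-02 1.5870e+02] q7 95.2 F [-0.6  0.4  0.8] M [-0.1   0.11  0.01] w 0.0312 g 30.0
tool-frame mm [-0.02  0.11  0.2 ]
```

Dropped 7.3 mm onto the notch floor. Now turn forward, sinking 16 mm per turn.

Request:
step_arm(moves=[{"dp":[0,0,0.1],"dr":[0,0,0.1],"fingers":1},{"dp":[0,0,0.3],"dr":[0,0,0.12],"fingers":1},{"dp":[0,0,0.3],"dr":[0,0,0.12],"fingers":1},{"dp":[0,0,0.3],"dr":[0,0,0.12],"fingers":1},{"dp":[0,0,0.3],"dr":[0,0,0.12],"fingers":1}])

```text
time_s: 18.52
tool_pos: [0.5038, -0.2199, 0.0562]
tool_rot: [180.0, 0.0, 125.2]
force: [0.1, 0.3, -2.0]
grip_width: 0.0316
grasp_force: 30.0
```

```bash
python3 - <<'E'
from h import *
delta([.5037,-.2198,.0574])
E
```

```text
t 18.525 pos [ 0.5038 -0.2199  0.0562] rot [1.7998e+02 2.0000e-02 1.2525e+02] q7 62.8 F [ 0.1  0.3 -2. ] M [-0.15  0.    0.03] w 0.0316 g 30.0
tool-frame mm [ 0.11 -0.01 -1.23]
```

Free running with no load. Continue.

Request:
step_arm(moves=[{"dp":[0,0,0.38],"dr":[0,0,0.15],"fingers":1},{"dp":[0,0,0.38],"dr":[0,0,0.15],"fingers":1},{"dp":[0,0,0.38],"dr":[0,0,0.15],"fingers":1},{"dp":[0,0,0.38],"dr":[0,0,0.15],"fingers":1},{"dp":[0,0,0.38],"dr":[0,0,0.15],"fingers":1}])

```text
time_s: 19.15
tool_pos: [0.5032, -0.2204, 0.0542]
tool_rot: [-180.0, 0.0, 82.2]
force: [-1.4, -1.5, 0.2]
grip_width: 0.0311
grasp_force: 30.0
```

Request:
step_arm(moves=[{"dp":[0,0,0.38],"dr":[0,0,0.15],"fingers":1},{"dp":[0,0,0.38],"dr":[0,0,0.15],"fingers":1},{"dp":[0,0,0.38],"dr":[0,0,0.15],"fingers":1},{"dp":[0,0,0.38],"dr":[0,0,0.15],"fingers":1},{"dp":[0,0,0.38],"dr":[0,0,0.15],"fingers":1}])

```text
time_s: 19.77
tool_pos: [0.5032, -0.2202, 0.0524]
tool_rot: [-180.0, 0.0, 39.2]
force: [-0.9, -1.0, 1.2]
grip_width: 0.0312
grasp_force: 30.0
```

```bash
python3 - <<'E'
from h import *
delta([.5037,-.2198,.0574])
E
```

```text
t 19.775 pos [ 0.5032 -0.2202  0.0524] rot [-1.7999e+02  3.0000e-02  3.9230e+01] q7 -19.6 F [-0.9 -1.   1.2] M [-0.3   0.44  0.  ] w 0.0312 g 30.0
tool-frame mm [ 0.6   0.02 -5.01]
```

Request:
step_arm(moves=[{"dp":[0,0,0.38],"dr":[0,0,0.15],"fingers":1},{"dp":[0,0,0.38],"dr":[0,0,0.15],"fingers":1},{"dp":[0,0,0.38],"dr":[0,0,0.15],"fingers":1},{"dp":[0,0,0.38],"dr":[0,0,0.15],"fingers":1},{"dp":[0,0,0.38],"dr":[0,0,0.15],"fingers":1}])

```text
time_s: 20.4
tool_pos: [0.5034, -0.2199, 0.0505]
tool_rot: [-180.0, 0.0, -3.7]
force: [-0.6, -1.1, 0.6]
grip_width: 0.0309
grasp_force: 30.0
```

Request:
step_arm(moves=[{"dp":[0,0,0.38],"dr":[0,0,0.15],"fingers":1},{"dp":[0,0,0.38],"dr":[0,0,0.15],"fingers":1},{"dp":[0,0,0.38],"dr":[0,0,0.15],"fingers":1},{"dp":[0,0,0.38],"dr":[0,0,0.15],"fingers":1},{"dp":[0,0,0.38],"dr":[0,0,0.15],"fingers":1}])

```text
time_s: 21.02
tool_pos: [0.5037, -0.2197, 0.0486]
tool_rot: [-180.0, -0.0, -46.7]
force: [-0.2, -0.7, -1.5]
grip_width: 0.0312
grasp_force: 30.0
```

```bash
python3 - <<'E'
from h import *
delta([.5037,-.2198,.0484])
E
```

```text
t 21.025 pos [ 0.5037 -0.2197  0.0486] rot [-179.98   -0.    -46.68] q7 -98.8 F [-0.2 -0.7 -1.5] M [-0.01  0.21 -0.01] w 0.0312 g 30.0
tool-frame mm [0.07 0.09 0.18]
```

205° turned with 9 mm sunk, as expected. Release, turn back 155°, and regrip.

Request:
step_arm(moves=[{"dp":[0,0,0],"dr":[0,0,0],"fingers":0.35},{"dp":[0,0,0],"dr":[0,0,0],"fingers":0.35},{"dp":[0,0,0],"dr":[0,0,0],"fingers":0.35},{"dp":[0,0,0],"dr":[0,0,0],"fingers":0.35},{"dp":[0,0,0],"dr":[0,0,0],"fingers":0.35}])

```text
time_s: 21.65
tool_pos: [0.5036, -0.2199, 0.0486]
tool_rot: [-180.0, -0.0, -46.4]
force: [-0.0, 0.2, 0.1]
grip_width: 0.0561
grasp_force: 0.0
```

Request:
step_arm(moves=[{"dp":[0,0,0],"dr":[0,0,-0.15],"fingers":0.35},{"dp":[0,0,0],"dr":[0,0,-0.15],"fingers":0.35},{"dp":[0,0,0],"dr":[0,0,-0.15],"fingers":0.35},{"dp":[0,0,0],"dr":[0,0,-0.15],"fingers":0.35},{"dp":[0,0,0],"dr":[0,0,-0.15],"fingers":0.35}])

```text
time_s: 22.28
tool_pos: [0.5036, -0.2199, 0.0486]
tool_rot: [-180.0, -0.0, -3.2]
force: [-0.1, 0.4, 0.2]
grip_width: 0.0563
grasp_force: 0.0
```

Request:
step_arm(moves=[{"dp":[0,0,0],"dr":[0,0,-0.15],"fingers":0.35},{"dp":[0,0,0],"dr":[0,0,-0.15],"fingers":0.35},{"dp":[0,0,0],"dr":[0,0,-0.15],"fingers":0.35},{"dp":[0,0,0],"dr":[0,0,-0.15],"fingers":0.35},{"dp":[0,0,0],"dr":[0,0,-0.15],"fingers":0.35}])

```text
time_s: 22.9
tool_pos: [0.5035, -0.2199, 0.0486]
tool_rot: [180.0, -0.0, 39.8]
force: [0.2, -0.5, 0.6]
grip_width: 0.0563
grasp_force: 0.0
```

Request:
step_arm(moves=[{"dp":[0,0,0],"dr":[0,0,-0.15],"fingers":0.35},{"dp":[0,0,0],"dr":[0,0,-0.15],"fingers":0.35},{"dp":[0,0,0],"dr":[0,0,-0.15],"fingers":0.35},{"dp":[0,0,0],"dr":[0,0,-0.15],"fingers":0.35},{"dp":[0,0,0],"dr":[0,0,-0.15],"fingers":0.35}])

```text
time_s: 23.52
tool_pos: [0.5035, -0.22, 0.0486]
tool_rot: [180.0, -0.0, 82.8]
force: [-1.0, 0.2, -1.5]
grip_width: 0.0566
grasp_force: 0.0
```

Request:
step_arm(moves=[{"dp":[0,0,0],"dr":[0,0,-0.15],"fingers":0.35},{"dp":[0,0,0],"dr":[0,0,-0.15],"fingers":0.35},{"dp":[0,0,0],"dr":[0,0,-0.15],"fingers":0.35},{"dp":[0,0,0],"dr":[0,0,0],"fingers":0.35},{"dp":[0,0,0],"dr":[0,0,0],"fingers":0.35}])

```text
time_s: 24.15
tool_pos: [0.5036, -0.22, 0.0486]
tool_rot: [180.0, 0.0, 108.1]
force: [-0.1, -0.5, 0.2]
grip_width: 0.0563
grasp_force: 0.0
```

Request:
step_arm(moves=[{"dp":[0,0,0],"dr":[0,0,0],"fingers":1},{"dp":[0,0,0],"dr":[0,0,0],"fingers":1},{"dp":[0,0,0],"dr":[0,0,0],"fingers":1},{"dp":[0,0,0],"dr":[0,0,0],"fingers":1},{"dp":[0,0,0],"dr":[0,0,0],"fingers":1}])

```text
time_s: 24.78
tool_pos: [0.5036, -0.2198, 0.0485]
tool_rot: [180.0, -0.0, 108.3]
force: [-0.2, -0.2, -1.3]
grip_width: 0.031
grasp_force: 30.0
```

```bash
python3 - <<'E'
from h import *
delta([.5037,-.2198,.0484])
E
```

```text
t 24.775 pos [ 0.5036 -0.2198  0.0485] rot [179.99  -0.   108.28] q7 46.4 F [-0.2 -0.2 -1.3] M [-0.03 -0.01 -0.03] w 0.031 g 30.0
tool-frame mm [-0.01  0.09  0.14]
```

Request:
step_arm(moves=[{"dp":[0,0,0.38],"dr":[0,0,0.15],"fingers":1},{"dp":[0,0,0.38],"dr":[0,0,0.15],"fingers":1},{"dp":[0,0,0.38],"dr":[0,0,0.15],"fingers":1},{"dp":[0,0,0.38],"dr":[0,0,0.15],"fingers":1},{"dp":[0,0,0.38],"dr":[0,0,0.15],"fingers":1}])

```text
time_s: 25.4
tool_pos: [0.5028, -0.2204, 0.0467]
tool_rot: [-179.9, 0.0, 65.0]
force: [-2.1, -0.6, 3.1]
grip_width: 0.0309
grasp_force: 30.0
```

Request:
step_arm(moves=[{"dp":[0,0,0.38],"dr":[0,0,0.15],"fingers":1},{"dp":[0,0,0.38],"dr":[0,0,0.15],"fingers":1},{"dp":[0,0,0.38],"dr":[0,0,0.15],"fingers":1},{"dp":[0,0,0.38],"dr":[0,0,0.15],"fingers":1},{"dp":[0,0,0.38],"dr":[0,0,0.15],"fingers":1}])

```text
time_s: 26.02
tool_pos: [0.5031, -0.2201, 0.0449]
tool_rot: [-180.0, 0.0, 22.0]
force: [-1.7, -0.5, 2.3]
grip_width: 0.0313
grasp_force: 30.0
```

```bash
python3 - <<'E'
from h import *
delta([.5037,-.2198,.0447])
E
```

```text
t 26.025 pos [ 0.5031 -0.2201  0.0449] rot [-1.7998e+02  4.0000e-02  2.2040e+01] q7 -35.7 F [-1.7 -0.5  2.3] M [-0.07  0.52  0.06] w 0.0313 g 30.0
tool-frame mm [ 0.68 -0.09  0.19]
```

Request:
step_arm(moves=[{"dp":[0,0,0.38],"dr":[0,0,0.15],"fingers":1},{"dp":[0,0,0.38],"dr":[0,0,0.15],"fingers":1},{"dp":[0,0,0.38],"dr":[0,0,0.15],"fingers":1},{"dp":[0,0,0.38],"dr":[0,0,0.15],"fingers":1},{"dp":[0,0,0.38],"dr":[0,0,0.15],"fingers":1}])

```text
time_s: 26.65
tool_pos: [0.5035, -0.22, 0.043]
tool_rot: [-180.0, 0.0, -20.9]
force: [-1.4, -0.3, 0.5]
grip_width: 0.0317
grasp_force: 30.0
```

Request:
step_arm(moves=[{"dp":[0,0,0.35],"dr":[0,0,0.15],"fingers":1},{"dp":[0,0,0.35],"dr":[0,0,0.15],"fingers":1},{"dp":[0,0,0.3],"dr":[0,0,0.15],"fingers":1},{"dp":[0,0,0],"dr":[0,0,0],"fingers":1},{"dp":[0,0,0],"dr":[0,0,0],"fingers":1}])

```text
time_s: 27.28
tool_pos: [0.5035, -0.2201, 0.0418]
tool_rot: [180.0, -0.0, -46.3]
force: [0.4, -0.7, -1.1]
grip_width: 0.031
grasp_force: 30.0
```

Request:
step_arm(moves=[{"dp":[0,0,0],"dr":[0,0,0],"fingers":1},{"dp":[0,0,0],"dr":[0,0,0],"fingers":1},{"dp":[0,0,0],"dr":[0,0,0],"fingers":1},{"dp":[0,0,0],"dr":[0,0,0],"fingers":1},{"dp":[0,0,0],"dr":[0,0,0],"fingers":1}])

```text
time_s: 27.9
tool_pos: [0.5035, -0.2199, 0.0419]
tool_rot: [-180.0, 0.0, -46.4]
force: [0.3, -2.0, -1.1]
grip_width: 0.0316
grasp_force: 30.0
```

```bash
python3 - <<'E'
from h import *
delta([.5037,-.2198,.0415])
S=env.read_camera("side")[:,:,::-1]
cv2.imwrite("pics/S4.png",crop(S,255,100,130,110,4))
print(proj("side",[[.5035,-.2192,.0245+.052],[.5035,-.2192,.0245+.077]]).round(1).tolist())
E
```

```text
t 27.9 pos [ 0.5035 -0.2199  0.0419] rot [-180.      0.    -46.42] q7 -98.3 F [ 0.3 -2.  -1.1] M [-0.31  0.2   0.02] w 0.0316 g 30.0
tool-frame mm [ 0.02 -0.21  0.36]
[[318.0, 160.0], [319.0, 150.4]]
```

View pics/S4.png

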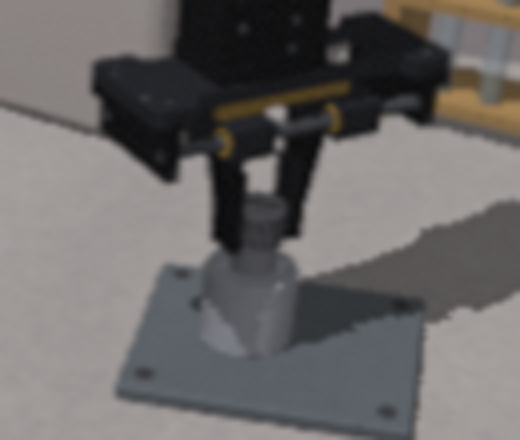

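The head spans side rows 150–161, as expected (150–160). The lugs are about 23 mm below the rim and the bolt is gripped at 30 N, at rest. Handing in.

```bash
python3 -c "
from cell import env
print(env.sign_off())"
```

```text
the job is handed in; nothing more can be done
None
```

The bolt is started one full turn in the boss thread, lugs about 23 mm below the rim, upright and still held by its head at 30 N. The job was handed in at about 28 s; no verdict was returned.

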